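# Put the stray blue-capped vial on the vial rest

## Task

A small sample vial with a blue cap lies on its side on the bench and would roll away if nudged. Pick it up and lay it on its side in the lane of the white vial rest, along the lane and between the grey ribs, so that it cannot roll. Leave the black-capped vial that lies near it where it is.

Things in the scene. Friction and masses are not known exactly. Their poses are not given: they have to be found in the camera images.
- blue_vial_center (a point): Centre of the vial to move: lying cylinder, 20 mm across, 52 mm long (42 mm clear glass body with beige contents, then a blue cap 10 mm long, 16 mm across), about 18 g. Starts on the bench, centre 10 mm above it. Its z axis runs along the vial to the cap; at the start level, within 30 degrees of world +x. Rolls if pushed sideways; grip it across its diameter from above.
- black_vial_center (a point): Centre of the other lying vial, same size and shape and lying likewise, but with a black cap; it stays where it is. Which of the two lies to the left varies. (A third vial, black-capped and upright further back, plays no part.)
- vial_rest: White plate fixed on the bench, 104 mm long (x axis), 70 mm wide (y axis), 8 mm thick; origin at the centre of its underside, z up. Its x axis points within 30 degrees of world +x. Along x through its middle runs the lane, marked by a blue strip 78 x 16 mm; see the lane.
- lane (a point): Where the vial's centre comes to lie: 18 mm above the rest's underside, axes as the rest's. Grey ribs, 6 mm thick, 5 mm above the plate, flank the lane 12 mm either side of its middle line, with gaps for fingers (x from -16 to +16 mm). Like ribs close its ends at x = +-42 mm, leaving the vial 13 mm of play each way. The cap may point either way.
Things that resemble listed ones, but are neither listed nor needed, are in the scene too. Of the things like the vial_rest, leave any that is green; of the rest the larger one is meant.

How it is judged:
At the end, for the whole second after the job is handed in: The blue-capped vial lies at rest on its side in the lane of the rest: its centre within 17 mm along and 7 mm across of the lane's middle, 14 to 21 mm above the rest's underside, its axis within 0.2 rad of the lane; the lying black-capped vial is within 20 mm of where it was (x of blue_vial_center in the frame of vial_rest between -0.017 and 0.017 m and y of blue_vial_center in the frame of vial_rest between -0.007 and 0.007 m and z of blue_vial_center in the frame of vial_rest between 0.014 and 0.021 m and angle between the z axis of blue_vial_center and the x axis of vial_rest, either way round below 0.2 rad and linear speed of blue_vial below 0.02 m/s and distance of black_vial_center from where it was at the start of the episode below 0.02 m); the robot touches nothing.
It fails at once if the lying black-capped vial is moved 20 mm or more (distance of black_vial_center from where it was at the start of the episode above 0.02 m).
It also fails if it takes over 32 s, if anything falls off the work surface, if the arm or the gripper's body presses on something with over 40 N, if the wrist force passes 120 N, or if a joint passes its speed limit or range.

## Robot

A 7-joint arm with a two-finger parallel gripper is mounted at the origin on a cart in front of the work surface, level with it; the furniture and walls round the work are solid. World frame = base frame: x ahead of the robot, y to its left, z up, the work surface at z = 0. Lengths are in m, angles in rad, forces in N, time in s.
With the tool pointing down it reaches from about 0.4 to 0.9 m from the base axis. Payload 5.6 kg.
Tool frame: the origin (TCP) lies at the very end of the fingers, on their centre line; the grasp point (between the pads) lies 19 mm behind it; z points along the fingers, y is the direction in which the jaws open and shut (so a half turn about z gives the same grasp; the last joint's range is limited). The gripper opens to 92 mm and grips with 3 to 60 N. Pads are 20 mm wide; open, the fingers measure 128 mm over their backs; the gripper's body (75 mm by 189 mm) begins 69 mm behind the grasp point.
Start: joints at [1.282, 0.468, -0.012, 1.603, 0.006, 1.071, -0.056], TCP at [0.158, -0.63, 0.215] pointing down, gripper open.
Joint ranges: [-2.53, 2.53], [-0.31, 2.02], [-1.57, 1.55], [0.28, 2.44], [-1.29, 4.43], [0.15, 1.84], [-2.92, 2.92]. Speed limits (rad/s): [2.57, 2.57, 3.14, 3.14, 3.14, 3.14, 3.14].

## Interface

Orientations are given as a unit quaternion [w, x, y, z].
In Python, from plant import r, cams, ticket gives the robot as it stands.
- The arm moves only by the shell command python3 -m crank 'ROWS'. ROWS is JSON, a list of rows, each a list of 7 numbers: the shift along the tool's x, y, z in cm, then the turn, a rotation vector about the tool's x, y, z in rad, then the closure, from 0 (fully open) to 1 (shut). In form: [[tx, ty, tz, rx, ry, rz, gripper], ...]. A call has 1 to 8 rows; each row is the pose to reach, as a shift and turn from the pose commanded when the call began, along the tool's axes at that moment; what a row does not reach only later rows make up. A row lasts 1/12 s, in which the tool goes at most 41.7 mm and 7.16 degrees, less where a joint would pass 70% of its speed; a pose out of reach is approached as far as the arm can. A call with a gripper value outside its range is refused whole. The fingers move at their own pace and stop on an object; the grip force is fixed at half the most. Time passes only in rows, so rows that repeat a pose let the fingers close. It gives the time, the measured TCP pose, the force and the opening at its end, in the units of the state.
- r.observe(): the state, without advancing time (a new reading comes with each control period).
- cams.snapshot(name): name is "scene" or "top" or "wrist"; returns the picture (400x640x3 uint8, red, green, blue); there is no depth.
- cams.camera_model(name): a dict with "mtx" (3x3 intrinsics, pixels), "T" (4x4, takes a point from camera to world coordinates); the wrist camera has in their place "tool_from_camera" (4x4, takes a point from camera to tool coordinates, whose origin is the TCP and whose axes are the flange's). Camera axes: x right, y down, z forward; pixel columns grow to the right and rows downward; lengths in m; the calibration is good to about 2 mm. The wrist camera is an equidistant fisheye: a pixel r from the principal point sees the ray r / f radians off the axis. A picture is of the moment at which its call begins: read the wrist's pose just before it. camera_model takes no time and is no camera call.
- ticket.job_done(): hands the job in, once; it reports no verdict.
Trained networks look in the newest picture that a camera, given by its name, has taken for a name from the list of things; names that differ only in an ending like _2 or _b are one class to them, and where a whole thing is asked for, a point or a joint stands for the part that bears it (a point fixed in the world has none). Each returns a list of dicts, best first, with "conf" (0 to 1); they miss things now and then, are a little off and sometimes report something else, mostly with a low value. They report only what shows in the picture. A call takes as long as a camera call. They do not tell look-alikes from the thing itself.
- cams.look_for(camera, target): "rect" ([centre column, centre row, width, height] as shares, 0 to 1, of the picture: columns of its width, rows of its height, round what is visible of it).
The state is a dict: "time": time; "q": joint angles; "joint_vel": joint speeds; "effort": joint torques, N m; "eef_pos": TCP position; "ee_rot": TCP orientation; "contact_force": force on the tool from outside, world axes, zero at the start; "moment": the same for the moment, N m; "grip_width": finger opening in m.
Only numpy, scipy, OpenCV 4.12 (cv2) and the standard library are available. Lean on these libraries where they do the work, as an engineer would, in place of code of your own. Each camera call takes 0.05 s, during which the arm holds its last target. There are 200 camera calls.

## Working session

There is one attempt and no reset: what is moved stays moved. The work goes in short steps, Python scripts to look and compute and a shell command to move; the robot and the scene stay as the last step left them, time stands still between calls to the robot, and variables do not carry over. Pictures are saved under pics/ and viewed, about 8 in all and at most 12, crops included, and the job is handed in when it is done.

```bash
mkdir -p pics; python3 - <<'E'
from plant import r,cams
import cv2
s=r.observe();print(s)
for n in ["top","scene"]:
    im=cams.snapshot(n);cv2.imwrite(f"pics/{n}0.png",im[:,:,::-1])
    m=cams.camera_model(n);print(n,m)
    for t in ["blue_vial_center","black_vial_center","vial_rest"]:
        for d in cams.look_for(n,t)[:5]:
            x=d["rect"];print(t,round(d["conf"],2),[round(x[0]*640),round(x[1]*400),round(x[2]*640),round(x[3]*400)])
print(cams.camera_model("wrist"))
E
```

```text
{'time': 0.0, 'q': array([ 1.28199949,  0.46836321, -0.01160357,  1.60362751,  0.00600977,
        1.07143308, -0.05629972]), 'joint_vel': array([-4.30124172e-04, -8.15174237e-04, -1.86443247e-03,  9.23232339e-04,
        1.06515429e-03, -9.28149459e-04, -7.68730647e-05]), 'effort': array([ 1.05736377e-03, -5.20577037e+01, -1.18682528e-02, -2.43750662e+01,
       -5.65039285e-02,  1.71570102e-02,  1.77476077e-04]), 'eef_pos': array([ 0.1579469 , -0.62990066,  0.21364783]), 'ee_rot': array([-8.80968598e-04,  9.92460663e-01,  1.22560292e-01, -1.76147815e-04]), 'contact_force': array([-0.93521101, -0.39832304,  0.11706148]), 'moment': array([-0.01677738,  0.01837568,  0.05871935]), 'grip_width': 0.09170240211374102}
top {'mtx': array([[380.90080479,   0.        , 320.73294736],
       [  0.        , 380.90080479, 196.61041507],
       [  0.        ,   0.        ,   1.        ]]), 'T': array([[ 0.0086912 , -0.99497691,  0.09972673,  0.4272822 ],
       [-0.99989969, -0.00753191,  0.0119953 , -0.15591006],
       [-0.01118391, -0.09982098, -0.99494256,  0.92041992],
       [ 0.        ,  
[... 651 characters left out ...]
al_center 0.83 [297, 233, 24, 16]
black_vial_center 0.5 [238, 275, 19, 25]
vial_rest 0.9 [295, 191, 43, 40]
vial_rest 0.84 [398, 155, 36, 23]
vial_rest 0.55 [369, 183, 40, 37]
{'mtx': array([[309.70691629,   0.        , 319.80344033],
       [  0.        , 309.70691629, 198.8092509 ],
       [  0.        ,   0.        ,   1.        ]]), 'tool_from_camera': array([[-5.39807239e-04, -9.57355531e-01, -2.88911917e-01,
         8.15010130e-02],
       [ 9.99999290e-01, -8.23762081e-04,  8.61253257e-04,
        -3.23638418e-05],
       [-1.06252025e-03, -2.88911247e-01,  9.57355296e-01,
        -1.70293821e-01],
       [ 0.00000000e+00,  0.00000000e+00,  0.00000000e+00,
         1.00000000e+00]])}
```

```bash
python3 - <<'E'
import cv2
im=cv2.imread("pics/top0.png")[130:270,190:490]
cv2.imwrite("pics/top0c.png",cv2.resize(im,None,fx=2.66,fy=2.66,interpolation=cv2.INTER_CUBIC))
im=cv2.imread("pics/scene0.png")[100:320,180:480]
cv2.imwrite("pics/scene0c.png",cv2.resize(im,None,fx=2.66,fy=2.66,interpolation=cv2.INTER_CUBIC))
E
```

```text
(no output)
```

View pics/top0c.png

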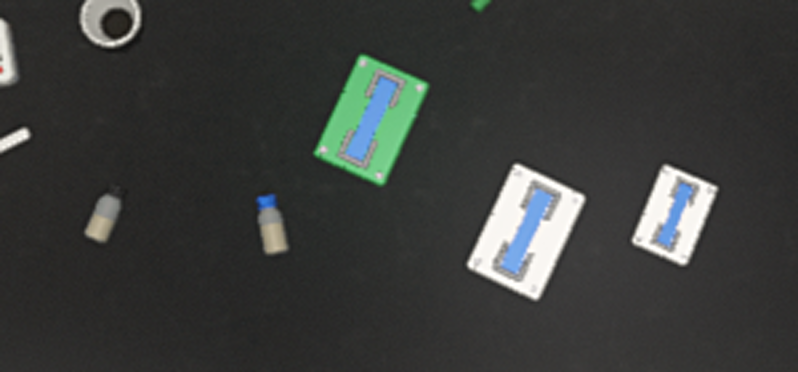

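View pics/scene0c.png

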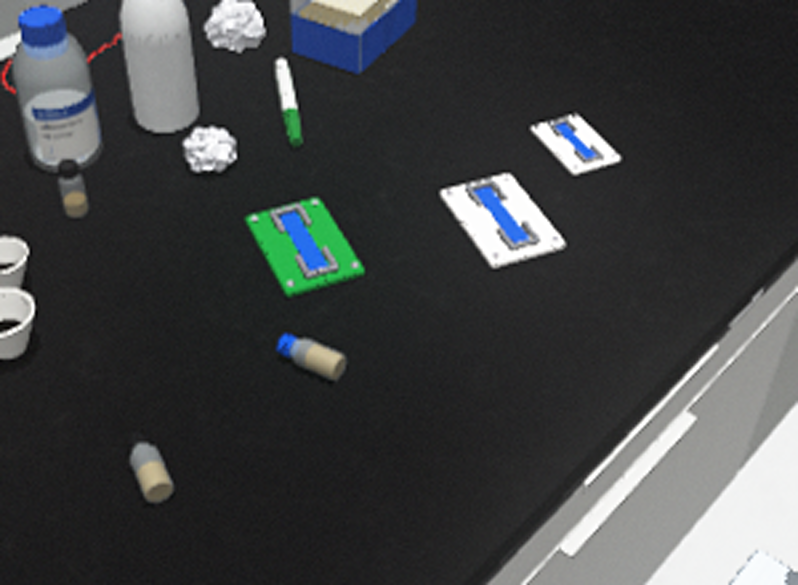

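The top crop shows the blue-capped vial from (266,195) at the cap to (276,253) at its base. The larger white rest is centred near (527,231). The green rest is at (372,120), the small white one at (675,215), and the black-capped vial at (103,215). The scene view agrees.

```bash
cat > h.py <<'E'
import numpy as np,cv2
from scipy.spatial.transform import Rotation as R
from plant import r,cams
def pose(s):
    T=np.eye(4);T[:3,:3]=R.from_quat(np.roll(s["ee_rot"],-1)).as_matrix();T[:3,3]=s["eef_pos"];return T
def unproj(n,uv,z,s=None):
    m=cams.camera_model(n);K=m["mtx"];uv=np.atleast_2d(uv).astype(float)
    p=(uv-K[:2,2])/K[0,0]
    if n=="wrist":
        T=pose(s)@m["tool_from_camera"];th=np.linalg.norm(p,axis=1,keepdims=True)
        d=np.hstack([p/th*np.sin(th),np.cos(th)])
    else: T=m["T"];d=np.hstack([p,np.ones((len(p),1))])
    d=d@T[:3,:3].T;o=T[:3,3]
    return (o+d*((z-o[2])/d[:,2:]))[:,:2]
def rel(s,p,yaw):
    """shift (cm, tool axes) to world p; rz so that tool x axis (mod pi) lies along yaw"""
    T=pose(s);d=T[:3,:3].T@(np.array(p)-T[:3,3])*100
    x=T[:3,0];c=np.arctan2(x[1],x[0]);a=(yaw-c+np.pi/2)%np.pi-np.pi/2
    return d.round(2),"rz",round(-a,3),"toolx yaw",round(c,3)
E
python3 - <<'E'
from h import *
im=cv2.imread("pics/top0.png")
c=lambda x,y:(190+x/2.66,130+y/2.66)
def rect(mask,z,n="top",**k):
    pts=np.argwhere(mask)[:,::-1].astype(np.float32)
    w=unproj(n,pts,z,**k).astype(np.float32)
    return w
hsv=cv2.cvtColor(im,cv2.COLOR_BGR2HSV)
# rest: white
m=np.zeros(im.shape[:2],bool);m[188:246,362:412]=1
fg=(im.max(2)>110)&m
w=rect(fg,.008);(cx,cy),sz,a=cv2.minAreaRect(w*1000);b=cv2.boxPoints(((cx,cy),sz,a));print("rest",cx,cy,sz,a)
m[:]=0;m[200:229,283:302]=1
fg=(im.max(2)>75)&m
w=rect(fg,.010);print("vial",cv2.minAreaRect(w*1000),w.mean(0))
bl=fg&(im[:,:,0].astype(int)-im[:,:,2]>50);wb=rect(bl,.01)
print("cap",wb.mean(0),"body",rect(fg&~bl,.01).mean(0), "ends",unproj("top",[c(266,195),c(276,253)],.01))
print("black",unproj("top",[c(115,190),c(95,240)],.01))
print(cams.camera_model("wrist")["mtx"][0,0],rel(r.observe(),(0,0,0),0))
E
```

```text
rest 471.9691162109375 -304.7528076171875 (72.05753326416016, 106.01964569091797) 64.7065658569336
vial ((476.75897216796875, -75.52369689941406), (54.077579498291016, 20.934452056884766), 11.295219421386719) [ 0.4757088  -0.07542022]
cap [ 0.4969229  -0.07090614] body [ 0.47085586 -0.07645285] ends [[ 0.50182173 -0.07130437]
 [ 0.44969528 -0.08115846]]
black [[0.5052958  0.06545178]
 [0.45999495 0.08206882]]
309.70691628693146 (array([  0.  , -64.99,  21.46]), 'rz', np.float64(0.246), 'toolx yaw', np.float64(0.246))
```

```bash
python3 - <<'E'
from h import *
print(rel(r.observe(),(.4765,-.0755,.20),.197))
E
```

```text
(array([ 44.38, -46.08,   1.45]), 'rz', np.float64(0.049), 'toolx yaw', np.float64(0.246))
```

```bash
python3 -m crank '[[5,-5,0,0,0,0,0],[9,-9.3,0,0,0,0,0],[12,-12.4,0,0,0,0,0],[15,-15.5,0,0,0,0,0],[18,-18.6,0,0,0,0,0],[21,-21.7,0,0,0,0,0],[24,-24.8,0,0,0,0,0],[24,-24.8,0,0,0,0,0]]'; python3 - <<'E'
from h import *
print(rel(r.observe(),(.4765,-.0755,.20),.197))
E
```

```text
time: 1.07
eef_pos: [0.3253, -0.34, 0.2149]
ee_rot: [0.0, 0.992, 0.122, 0.0]
contact_force: [1.8, 0.4, -0.3]
grip_width: 0.0922
(array([ 21.09, -21.98,   1.48]), 'rz', np.float64(0.048), 'toolx yaw', np.float64(0.245))
```

```bash
python3 -m crank '[[3,-3.1,0.3,0,0,0.048,0],[6,-6.2,0.5,0,0,0.048,0],[9,-9.3,0.8,0,0,0.048,0],[12,-12.4,1,0,0,0.048,0],[15,-15.6,1.2,0,0,0.048,0],[18,-18.7,1.4,0,0,0.048,0],[20.8,-21.7,1.5,0,0,0.048,0],[20.8,-21.7,1.5,0,0,0.048,0]]'; python3 -m crank '[[0,0,0,0,0,0,0],[0,0,0,0,0,0,0]]'; python3 - <<'E'
from h import *
s=r.observe()
im=cams.snapshot("wrist")[:,:,::-1];cv2.imwrite("pics/w1.png",im)
np.save("w1.npy",s,allow_pickle=True)
print(s["eef_pos"],s["time"],rel(s,(.4765,-.0755,.10),.197))
for t in ["blue_vial_center","black_vial_center"]:
  for d in cams.look_for("wrist",t)[:3]:
    x=np.array(d["rect"])*[640,400,640,400];print(t,d["conf"],x.round(),unproj("wrist",x[:2],.01,s))
E
```

```text
time: 1.73
eef_pos: [0.4764, -0.074, 0.2001]
ee_rot: [-0.001, 0.995, 0.103, 0.001]
contact_force: [-0.7, -0.1, 0.4]
grip_width: 0.0917
time: 1.9
eef_pos: [0.4733, -0.0811, 0.1994]
ee_rot: [0.0, 0.995, 0.099, -0.0]
contact_force: [1.2, -0.6, 0.2]
grip_width: 0.0922
[ 0.47334537 -0.08109446  0.19944358] 1.9 (array([ 0.43, -0.49,  9.94]), 'rz', np.float64(0.001), 'toolx yaw', np.float64(0.198))
black_vial_center 0.79 [199. 143.  31.  42.] [[0.48812178 0.07187251]]
```

View pics/w1.png

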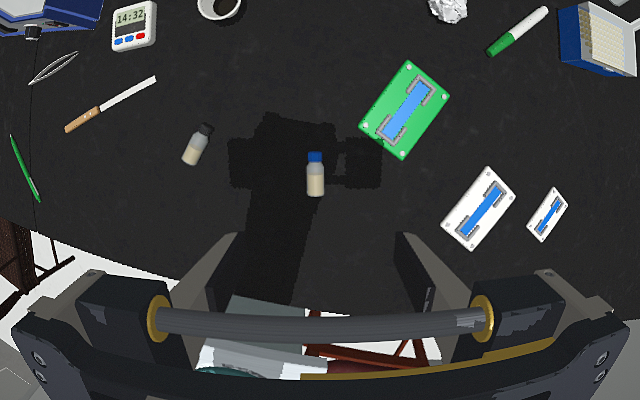

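The wrist view shows the vial centred near (315,174), cap end (314,152) and base (316,197). The large white rest is at (478,209).

```bash
cat >> h.py <<'E'
def vial(im,s,box,th=85):
    x0,y0,x1,y1=box;m=np.zeros(im.shape[:2],np.uint8);m[y0:y1,x0:x1]=im[y0:y1,x0:x1].max(2)>th
    n,l,st,_=cv2.connectedComponentsWithStats(m);k=1+st[1:,4].argmax()
    w=unproj("wrist",np.argwhere(l==k)[:,::-1],.01,s).astype(np.float32)*1000
    return cv2.minAreaRect(w)
E
python3 - <<'E'
from h import *
s=np.load("w1.npy",allow_pickle=True).item();im=cv2.imread("pics/w1.png")
print(vial(im,s,(300,145,332,203)))
print("ends",unproj("wrist",[(314,152),(316,197)],.01,s))
m=np.zeros(im.shape[:2],np.uint8);m[160:256,435:522]=(im[160:256,435:522].min(2)>150)
w=unproj("wrist",np.argwhere(m)[:,::-1],.008,s).astype(np.float32)*1000;print("rest",cv2.minAreaRect(w))
E
```

```text
((475.400390625, -75.18484497070312), (53.630706787109375, 19.318378448486328), 11.308303833007812)
ends [[ 0.50147879 -0.06893501]
 [ 0.44810227 -0.08186089]]
rest ((473.0087890625, -303.3153381347656), (71.30347442626953, 103.79061889648438), 64.63337707519531)
```

```bash
python3 -m crank '[[0.3,-0.5,2,0,0,0,0],[0.3,-0.5,5,0,0,0,0],[0.3,-0.5,8,0,0,0,0],[0.3,-0.5,11,0,0,0,0],[0.3,-0.5,14,0,0,0,0],[0.3,-0.5,14,0,0,0,0],[0.3,-0.5,14,0,0,0,0],[0.3,-0.5,14,0,0,0,0]]'; python3 - <<'E'
from h import *
s=r.observe()
print(s["eef_pos"],s["time"],rel(s,(.4758,-.0753,.004),.197))
E
```

```text
time: 2.72
eef_pos: [0.4764, -0.0761, 0.0609]
ee_rot: [0.0, 0.995, 0.098, 0.001]
contact_force: [0.9, 0.2, 1.0]
grip_width: 0.092
[ 0.47639037 -0.07609951  0.06088668] 2.7167 (array([-0.05, -0.09,  5.69]), 'rz', np.float64(-0.001), 'toolx yaw', np.float64(0.196))
```

```bash
python3 -m crank '[[0,-0.1,1.5,0,0,0,0],[0,-0.1,3,0,0,0,0],[0,-0.1,4.2,0,0,0,0],[0,-0.1,5,0,0,0,0],[0,-0.1,5.5,0,0,0,0],[0,-0.1,5.5,0,0,0,0],[0,-0.1,5.5,0,0,0,0],[0,-0.1,5.5,0,0,0,0]]'; python3 - <<'E'
from h import *
s=r.observe()
im=cams.snapshot("wrist")[:,:,::-1];cv2.imwrite("pics/w2.png",im)
print(s["eef_pos"],s["contact_force"],rel(s,(.4758,-.0753,.004),.197))
E
```

```text
time: 3.38
eef_pos: [0.4762, -0.0743, 0.0054]
ee_rot: [0.0, 0.995, 0.099, 0.001]
contact_force: [0.3, -1.2, 0.6]
grip_width: 0.0917
[ 0.47615628 -0.07434714  0.00543881] [ 0.34945651 -1.16925045  0.56474632] (array([-0.05,  0.09,  0.14]), 'rz', np.float64(0.001), 'toolx yaw', np.float64(0.198))
```

View pics/w2.png

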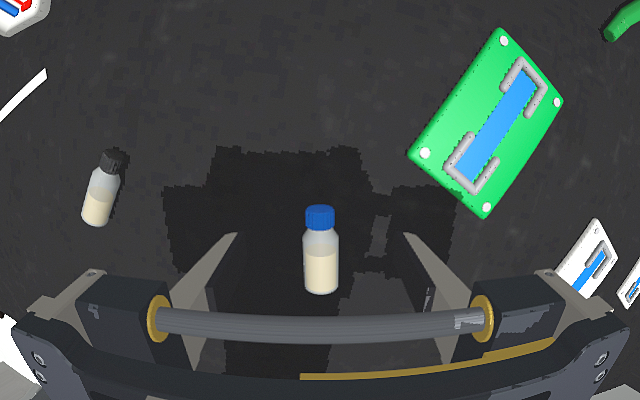

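The vial stands centred between the open fingers (320,250), aligned with them. Now I close the gripper.

```bash
python3 -m crank '[[0,0,0.1,0,0,0,0.5],[0,0,0.1,0,0,0,0.7],[0,0,0.1,0,0,0,0.9],[0,0,0.1,0,0,0,1],[0,0,0.1,0,0,0,1],[0,0,0.1,0,0,0,1],[0,0,0.1,0,0,0,1],[0,0,0.1,0,0,0,1]]'; python3 -m crank '[[0,0,0,0,0,0,1],[0,0,-1,0,0,0,1],[0,0,-3,0,0,0,1],[0,0,-5,0,0,0,1],[0,0,-7,0,0,0,1],[0,0,-9,0,0,0,1],[0,0,-10,0,0,0,1],[0,0,-10,0,0,0,1]]'; python3 - <<'E'
from h import *
s=r.observe()
im=cams.snapshot("wrist")[:,:,::-1];cv2.imwrite("pics/w3.png",im)
print(s["eef_pos"],s["grip_width"],rel(s,(.4725,-.304,.10),-.441))
E
```

```text
time: 4.1
eef_pos: [0.4754, -0.0742, 0.0036]
ee_rot: [0.0, 0.995, 0.099, -0.0]
contact_force: [0.4, -0.2, 1.4]
grip_width: 0.0409
time: 4.77
eef_pos: [0.4771, -0.0745, 0.106]
ee_rot: [0.001, 0.995, 0.099, 0.002]
contact_force: [0.3, 0.9, -0.1]
grip_width: 0.0008
[ 0.47706608 -0.07447847  0.10604157] 0.0008275257052705221 (array([-4.96, 22.41,  0.63]), 'rz', np.float64(0.639), 'toolx yaw', np.float64(0.198))
```

View pics/w3.png

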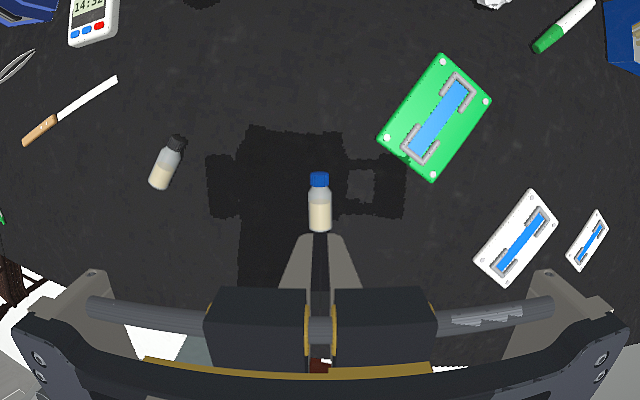

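I lifted before the fingers had closed (opening was still 41 mm). The vial still lies near (319,201), so I measure it again and repeat.

```bash
python3 -m crank '[[0,0,0,0,0,0,0],[0,0,0,0,0,0,0],[0,0,0,0,0,0,0],[0,0,0,0,0,0,0],[0,0,0,0,0,0,0],[0,0,0,0,0,0,0],[0,0,0,0,0,0,0],[0,0,0,0,0,0,0]]'; python3 -m crank '[[0,0,0,0,0,0,0],[0,0,0,0,0,0,0],[0,0,0,0,0,0,0],[0,0,0,0,0,0,0],[0,0,0,0,0,0,0],[0,0,0,0,0,0,0],[0,0,0,0,0,0,0],[0,0,0,0,0,0,0]]'
python3 - <<'E'
from h import *
s=r.observe();im=cams.snapshot("wrist")[:,:,::-1].copy()
cv2.imwrite("pics/w4.png",im)
for th in (85,110):print(vial(im,s,(300,165,340,240),th))
print(s["grip_width"],s["eef_pos"],rel(s,(.4758,-.0753,.004),.197))
E
```

```text
time: 5.48
eef_pos: [0.4754, -0.0742, 0.1035]
ee_rot: [-0.0, 0.995, 0.099, -0.0]
contact_force: [-0.6, 0.3, -0.6]
grip_width: 0.0514
time: 6.15
eef_pos: [0.4754, -0.0742, 0.1036]
ee_rot: [0.0, 0.995, 0.099, -0.0]
contact_force: [-0.1, 1.1, 0.4]
grip_width: 0.0911
((475.48583984375, -74.84432220458984), (56.25229263305664, 20.970417022705078), 11.996930122375488)
((475.49664306640625, -74.92303466796875), (56.24114990234375, 20.810026168823242), 11.999197006225586)
0.09113479152084258 [ 0.47542474 -0.07421177  0.10355857] (array([0.02, 0.11, 9.96]), 'rz', np.float64(0.001), 'toolx yaw', np.float64(0.198))
```

Vial unmoved. Descend again, close for longer.

```bash
python3 -m crank '[[0,0.1,3,0,0,0,0],[0,0.1,6,0,0,0,0],[0,0.1,8,0,0,0,0],[0,0.1,9.2,0,0,0,0],[0,0.1,10,0,0,0,0],[0,0.1,10,0,0,0,0],[0,0.1,10,0,0,0,0.3],[0,0.1,10,0,0,0,1]]'; python3 -m crank '[[0,0,0,0,0,0,1],[0,0,0,0,0,0,1],[0,0,0,0,0,0,1],[0,0,0,0,0,0,1],[0,0,0,0,0,0,1],[0,0,0,0,0,0,1],[0,0,0,0,0,0,1],[0,0,0,0,0,0,1]]';python3 -m crank '[[0,0,0,0,0,0,1],[0,0,0,0,0,0,1],[0,0,0,0,0,0,1],[0,0,0,0,0,0,1],[0,0,0,0,0,0,1],[0,0,0,0,0,0,1]]'
```

```text
time: 6.87
eef_pos: [0.4764, -0.0752, 0.0044]
ee_rot: [0.0, 0.995, 0.099, 0.001]
contact_force: [0.6, 0.3, 0.1]
grip_width: 0.081
time: 7.53
eef_pos: [0.4756, -0.0752, 0.0036]
ee_rot: [0.0, 0.995, 0.099, -0.0]
contact_force: [-0.3, -0.3, -0.6]
grip_width: 0.0271
time: 8.03
eef_pos: [0.4756, -0.0752, 0.0035]
ee_rot: [0.0, 0.995, 0.099, -0.0]
contact_force: [-0.1, -0.1, -0.0]
grip_width: 0.0198
```

```bash
python3 -m crank '[[0,0,-0.5,0,0,0,1],[0,0,-1.5,0,0,0,1],[0,0,-3,0,0,0,1],[0,0,-5,0,0,0,1],[0,0,-7,0,0,0,1],[0,0,-8,0,0,0,1],[0,0,-8,0,0,0,1],[0,0,-8,0,0,0,1]]'; python3 - <<'E'
from h import *
s=r.observe()
im=cams.snapshot("wrist")[:,:,::-1];cv2.imwrite("pics/w5.png",im)
print(s["eef_pos"],s["grip_width"],rel(s,(.4725,-.304,.085),-.441))
E
```

```text
time: 8.7
eef_pos: [0.4759, -0.0755, 0.0841]
ee_rot: [0.0, 0.995, 0.099, 0.001]
contact_force: [0.5, 0.1, -1.3]
grip_width: 0.0202
[ 0.47586777 -0.0754689   0.08408153] 0.02023138550052967 (array([-4.81, 22.34, -0.08]), 'rz', np.float64(0.638), 'toolx yaw', np.float64(0.197))
```

View pics/w5.png

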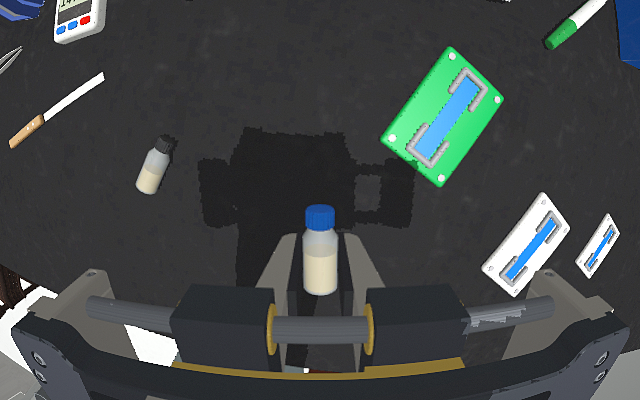

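The vial is held level between the pads at (320,250). I carry it over the rest, turning 0.638 rad on the way.

```bash
python3 -m crank '[[-0.6,2.8,0,0,0,0.08,1],[-1.2,5.6,0,0,0,0.16,1],[-1.8,8.4,0,0,0,0.24,1],[-2.4,11.2,0,0,0,0.32,1],[-3,14,0,0,0,0.4,1],[-3.6,16.8,0,0,0,0.48,1],[-4.2,19.6,0,0,0,0.56,1],[-4.8,22.3,0,0,0,0.638,1]]'; python3 -m crank '[[0,0,0,0,0,0,1],[0,0,0,0,0,0,1],[0,0,0,0,0,0,1],[0,0,0,0,0,0,1]]'; python3 - <<'E'
from h import *
s=r.observe()
im=cams.snapshot("wrist")[:,:,::-1];cv2.imwrite("pics/w6.png",im)
np.save("w6.npy",s,allow_pickle=True)
print(s["eef_pos"],s["time"],s["grip_width"],rel(s,(.4725,-.304,.013),-.441))
E
```

```text
time: 9.42
eef_pos: [0.4712, -0.3044, 0.082]
ee_rot: [-0.0, 0.975, -0.22, -0.001]
contact_force: [0.8, -0.5, -0.9]
grip_width: 0.0201
time: 9.75
eef_pos: [0.4722, -0.3014, 0.0828]
ee_rot: [-0.001, 0.976, -0.217, -0.001]
contact_force: [-0.2, 0.1, -1.1]
grip_width: 0.0198
[ 0.47223048 -0.3014476   0.08277263] 9.75 0.019847276006754646 (array([0.15, 0.23, 6.98]), 'rz', np.float64(0.003), 'toolx yaw', np.float64(-0.438))
```

View pics/w6.png

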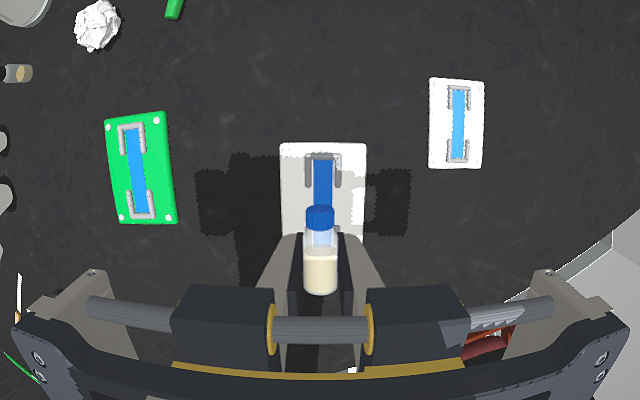

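The vial is over the large white rest. Its far corners are at (280,143) and (366,143), and the strip shows around column 323. I check the lane line in this close view.

```bash
python3 - <<'E'
from h import *
s=np.load("w6.npy",allow_pickle=True).item();im=cv2.imread("pics/w6.png")
b=im[150:203,295:350].astype(int);m=(b[...,0]-b[...,2]>60)&(b[...,0]>90)
T=pose(s)
def tool(p,z): # tool xy (mm) rel TCP
    q=np.c_[p,np.full(len(p),z)]-T[:3,3];return (q@T[:3,:3])[:,:2]*1000
for row in (12,20,30,40,48):
    c=np.where(m[row])[0]
    if len(c): print(row+150,c.min()+295,c.max()+295,tool(unproj("wrist",[(c.min()+295,row+150),(c.max()+296,row+150)],.008,s),.008).round(1).tolist())
c=unproj("wrist",[(280,143),(366,143)],.008,s);print(c,tool(c,.008).round(1))
print("rest centre from far edge", c.mean(0)-.052*np.array([np.cos(-.441),np.sin(-.441)]))
E
```

```text
162 313 332 [[38.6, -5.0], [38.6, 11.0]]
170 313 332 [[32.1, -5.1], [32.1, 11.1]]
180 313 332 [[23.8, -5.1], [23.8, 11.1]]
190 313 331 [[15.3, -5.2], [15.3, 10.4]]
198 313 331 [[8.5, -5.2], [8.5, 10.5]]
[[ 0.53450025 -0.29600841]
 [ 0.50550258 -0.3580847 ]] [[ 54.2 -31.3]
 [ 54.3  37.3]]
rest centre from far edge [ 0.4729765  -0.30485066]
```

```bash
python3 -m crank '[[0.2,0.28,1.5,0,0,0,1],[0.2,0.28,3,0,0,0,1],[0.2,0.28,4,0,0,0,1],[0.2,0.28,5,0,0,0,1],[0.2,0.28,5,0,0,0,1],[0.2,0.28,5,0,0,0,1]]';python3 -m crank '[[0,0,0.6,0,0,0,1],[0,0,1.2,0,0,0,1],[0,0,1.7,0,0,0,1],[0,0,2.05,0,0,0,1],[0,0,2.05,0,0,0,1],[0,0,2.05,0,0,0,1]]'; python3 - <<'E'
from h import *
s=r.observe()
im=cams.snapshot("wrist")[:,:,::-1];cv2.imwrite("pics/w7.png",im)
print(s["eef_pos"],s["contact_force"],s["grip_width"],rel(s,(.4730,-.3047,.0117),-.441))
E
```

```text
time: 10.3
eef_pos: [0.4729, -0.306, 0.0332]
ee_rot: [-0.0, 0.976, -0.218, -0.001]
contact_force: [0.5, -0.8, -0.2]
grip_width: 0.0198
time: 10.8
eef_pos: [0.4729, -0.3065, 0.0128]
ee_rot: [-0.0, 0.976, -0.218, -0.0]
contact_force: [-0.1, -0.4, -0.1]
grip_width: 0.0199
[ 0.47287205 -0.30654765  0.01283569] [-0.09922663 -0.42741756 -0.10081675] 0.019864114793548507 (array([-0.07, -0.17,  0.11]), 'rz', np.float64(0.001), 'toolx yaw', np.float64(-0.44))
```

View pics/w7.png

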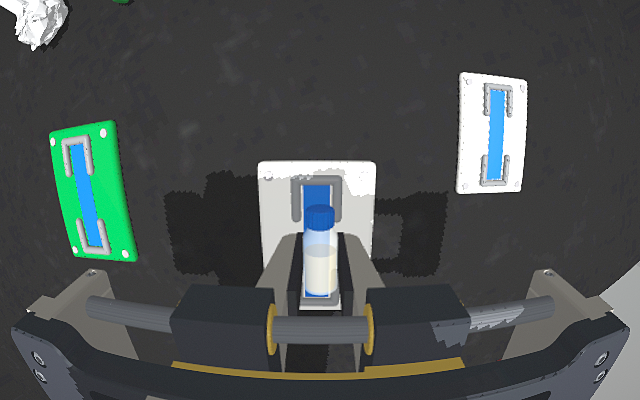

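The ribs (293–342, centre 317.5) show the vial about 1.5 mm too far to +y of the tool. I correct that, lower 1 mm and release.

```bash
python3 -m crank '[[0,-0.15,0,0,0,0,1],[0,-0.15,0.05,0,0,0,1],[0,-0.15,0.1,0,0,0,1],[0,-0.15,0.1,0,0,0,1],[0,-0.15,0.1,0,0,0,0.75],[0,-0.15,0.1,0,0,0,0.7],[0,-0.15,0.1,0,0,0,0.65],[0,-0.15,0.1,0,0,0,0.6]]';python3 -m crank '[[0,0,0,0,0,0,0.4],[0,0,0,0,0,0,0.4],[0,0,0,0,0,0,0.4],[0,0,0,0,0,0,0.4],[0,0,0,0,0,0,0.4],[0,0,0,0,0,0,0.4],[0,0,0,0,0,0,0.4],[0,0,0,0,0,0,0.4]]';python3 -m crank '[[0,0,-1,0,0,0,0.4],[0,0,-3,0,0,0,0.4],[0,0,-6,0,0,0,0.4],[0,0,-9,0,0,0,0.4],[0,0,-12,0,0,0,0.4],[0,0,-12,0,0,0,0.4],[0,0,-12,0,0,0,0.4],[0,0,-12,0,0,0,0.4]]'; python3 - <<'E'
from h import *
s=r.observe()
im=cams.snapshot("wrist")[:,:,::-1];cv2.imwrite("pics/w8.png",im)
np.save("w8.npy",s,allow_pickle=True)
t=cams.snapshot("top")[:,:,::-1];cv2.imwrite("pics/top8.png",t)
v=np.zeros((600,800,3),np.uint8);v[:300]=cv2.resize(im,(480,300)).__class__((300,800,3),np.uint8)*0
a=cv2.resize(im[100:300,220:440],(440,400));b=cv2.resize(t[190:250,210:420],(630,180),interpolation=2)
v[:]=0;v[:400,:440]=a;v[410:590,:630]=b;cv2.imwrite("pics/c8.png",v)
print(s["time"],s["eef_pos"],s["grip_width"])
E
```

```text
time: 11.52
eef_pos: [0.4737, -0.3054, 0.0121]
ee_rot: [0.0, 0.976, -0.218, 0.0]
contact_force: [0.0, -0.1, -0.1]
grip_width: 0.0362
time: 12.18
eef_pos: [0.4736, -0.3053, 0.0121]
ee_rot: [0.0, 0.976, -0.218, -0.0]
contact_force: [-1.0, 0.4, -0.1]
grip_width: 0.0558
time: 12.85
eef_pos: [0.4733, -0.3052, 0.1322]
ee_rot: [0.0, 0.976, -0.218, -0.0]
contact_force: [0.2, 0.0, -0.6]
grip_width: 0.0551
12.85 [ 0.47326842 -0.30521256  0.13223421] 0.05509020209022637
```

View pics/c8.png

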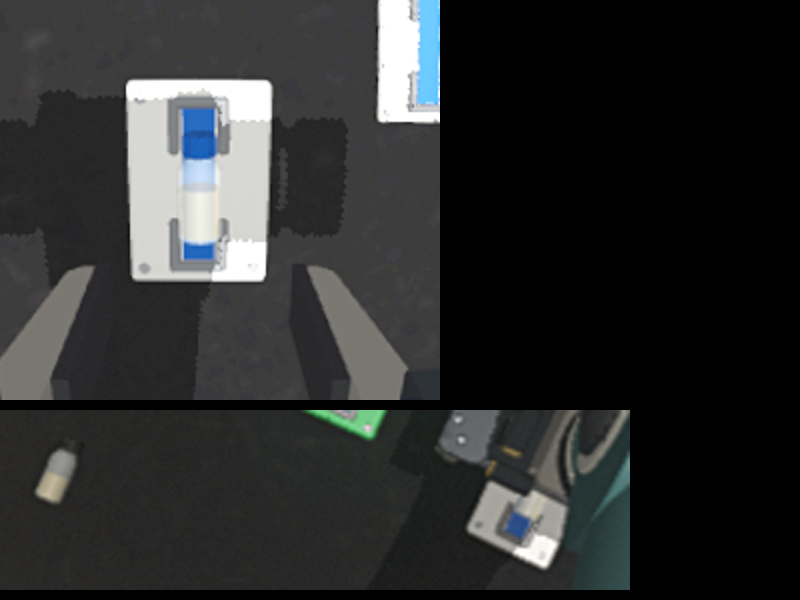

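The vial lies straight between the ribs: in the crop, rows 131–241 of the strip's 105–262. The black vial looks untouched. I check its position and hand in.

```bash
python3 - <<'E'
from h import *
a,b=[cv2.imread(f"pics/top{i}.png")[198:224,218:240].astype(int) for i in (0,8)]
print("black patch mean diff",abs(a-b).mean())
from plant import ticket
s=r.observe();print(s["time"],abs(s["joint_vel"]).max());print(ticket.job_done())
E
```

```text
black patch mean diff 1.1217948717948718
12.95 0.009737313961941746
the job is handed in; nothing more can be done
None
```

I laid the blue-capped vial in the lane of the larger white rest and handed the job in at 12.95 s of the 32 s allowed. No verdict was reported.

- **Pick:** The first grasp missed because I lifted before the fingers had closed. The vial had not moved, so I measured it again and gripped it on the second try, with a 20 mm opening.
- **Placing:** Just before release the close view showed the vial about 1.5 mm off the lane's middle line. I shifted it back, let go and lifted the gripper 12 cm clear.
- **Last checks:** The final wrist picture shows the vial lying straight between the ribs, centred along the lane to about 1 mm by eye. I did not measure its position or speed after release.
- **Black-capped vial:** The top picture of the black-capped vial is essentially the same as at the start, so it was not disturbed.

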